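# Start the quick-thread plug at the bottom of the block's deep well

## Task

Take the red-handled plug from its wooden stand and screw it fully home into the deep well of the blue block, so that its collar sits flat on the block, then let go. The start of the thread at the bottom of the well is hidden: rest the lugs lightly on it and turn the plug until you feel them drop in, then turn it clockwise (seen from above), following it down gently and never forcing it, until the collar is down. Leave everything round about where it is.

Things in the scene. Friction and masses are not known exactly. Their poses are not given: they have to be found in the camera images.
- plug: Loose steel plug with red wing handle, about 0.18 kg, 140 mm tall, hanging upright by its collar in the wooden stand. Origin: centre of its lower tip, z up its axis. Round shaft 16 mm thick up to z = 89 mm, dark round collar (42 mm wide) from 89 to 95 mm, red wing (38 mm along the plug's x, 14 mm thick along y) from 94 to 140 mm.
- plug_lugs (a point): Centre of the two brass lugs, on the plug's axis 11 mm above the tip. The lugs are round, 5 mm thick, and reach 14.5 mm from the axis along the plug's +x and -x, in line with the wing: a half turn gives the same fit.
- plug_grip (a point): Point on the plug's axis in the wing, 121 mm above the tip: grip the wing here, fingers closing along the plug's y across the 14 mm thickness.
- plug_collar (a point): Centre of the underside of the plug's collar, 89 mm above the tip. While it hangs in the stand this is 95 mm above the bench.
- stand: Fixed wooden stand, 80 x 80 mm and 95 mm tall on a 100 x 100 mm foot, with an upright 35 mm hole from which the plug is lifted straight up. Origin: centre of the underside.
- block: Fixed blue block, 110 x 110 x 100 mm, with one upright well of 32 mm diameter (3 mm chamfer) in the middle of its top and a brass two-start quick thread at the well's bottom. Origin: centre of the underside, z up.
- well_mouth (a point): Centre of the well's mouth, on the top face of the block, 100 mm above the bench; same axes as the block. When home, point plug_collar lies at this point.
- thread_top (a point): Centre of the flat top of the brass thread ring (inner diameter 20 mm), 67.5 mm below the mouth; axes as the block, NOT as the thread. Two opposite gaps, 9 mm wide, let the 5 mm lugs in, within about 0.15 rad either way. Their angle is unknown: the lugs fit when the plug's x axis is turned somewhere from -1.3 to +1.3 rad (modulo pi) from the block's x axis.
- thread_floor (a point): Where the lugs' centre rests just after dropping through the gaps, 73.5 mm below the mouth. Lugs on the ring: collar 13 mm above the block. Dropped in: 4.5 mm above. Clockwise the thread then draws it down 5 mm per radian with 1 mm axial play; after 0.8 to 1.2 rad the collar lies on the block, and about 0.25 rad later a hard stop ends the turn. A shoulder stops it anticlockwise.
- threadlock: Red thread-lock bottle with a black pointed cap, 30 mm diameter, 100 mm tall, standing loose; bystander. Origin: centre of the underside.
- nut: Loose steel hex nut, 24 x 27 x 13 mm; bystander. Origin: centre of the underside.
- long_bolt: Loose brownish hex bolt lying down, 27 x 106 x 24 mm; bystander. Origin: centre of the underside.
- seal_ring: Loose black and white seal ring, 62 mm diameter, 20 mm tall; bystander. Origin: centre of the underside.
- paint_can: Black-smeared paint can, 98 mm wide and 108 mm tall, fixed, with a paint brush standing in it whose handle leans to the robot's left and reaches about 280 mm above the bench: an obstacle to keep clear of. Origin: centre of the can's underside.
Not all that is in view belongs to the job. Leave any orange or turquoise look-alike of the plug alone.

How it is judged (in metres and radians):
On the way, in this order (a step that is already met when the one before it is completed fails the run):
1. the plug is down in the well, on or in the thread (z of plug_collar in the frame of well_mouth below 0.02 m and horizontal distance between plug_collar and well_mouth below 0.006 m), for 0.1 s.
2. the lugs have dropped into the thread, plug upright (z of plug_collar in the frame of well_mouth below 0.0075 m and horizontal distance between plug_collar and well_mouth below 0.005 m and angle between plug's own z axis and vertical below 0.08 rad), for 0.1 s.
At the end, for the whole second after the job is handed in: The plug is screwed home in the well: its collar within 1.7 mm of the block's top, within 4 mm of the well's centre, upright within 0.05 rad, at rest and released (z of plug_collar in the frame of well_mouth below 0.0017 m and horizontal distance between plug_collar and well_mouth below 0.004 m and angle between plug's own z axis and vertical below 0.05 rad and linear speed of plug below 0.01 m/s); the robot touches nothing.
It fails at once if the plug is forced before it is home: more than 30 N between plug and block while the collar is over 2 mm above the block (contact force between plug and block above 30 N and z of plug_collar in the frame of well_mouth above 0.002 m).
It fails at once if the thread-lock bottle is moved more than 20 mm or tipped (distance of threadlock from where it was at the start of the episode above 0.02 m or angle between threadlock's own z axis and vertical above 0.4 rad).
It fails at once if the nut, the long bolt or the seal ring is moved more than 20 mm (distance of any of nut, long_bolt, seal_ring from where it was at the start of the episode above 0.02 m).
It also fails if it takes over 72 s, if anything falls off the work surface, if the arm or the gripper's body presses on something with over 40 N, if the wrist force passes 120 N, or if a joint passes its speed limit or range.

## Robot

A 6-joint arm with a two-finger parallel gripper is mounted at the origin on a cart in front of the work surface, level with it; the furniture and walls round the work are solid. World frame = base frame: x ahead of the robot, y to its left, z up, the work surface at z = 0. Lengths are in m, angles in degrees, forces in N, time in s.
With the tool pointing down it reaches from about 0.3 to 0.75 m from the base axis. Payload 8.5 kg.
Tool frame: the origin (TCP) lies between the finger pads; the fingertips stand 17 mm ahead of it and the grasp point (between the pads) lies 2 mm behind it (env.tip_reach is the distance from the TCP to the fingertips, in m); z points along the fingers, y is the line along which they close (so a half turn about z gives the same grasp; the last joint's range is limited). The gripper opens to 85 mm and grips with 20 to 120 N. Pads are 22 mm wide; open, the fingers measure 114 mm over their backs; the gripper's body (76 mm by 85 mm) begins 54 mm behind the grasp point. The pads swing forward as they close: fully open they stand 13 mm farther back than shut.
Start: joints at [56.476, 21.807, 74.336, -0, 83.858, -12.336], TCP at [0.199, 0.513, 0.248] pointing down, gripper open.
Joint ranges: [-178.18, 178.18], [-50.72, 133.34], [12.68, 142.11], [-81.47, 261.47], [9.98, 163.14], [-165.26, 165.26]. Speed limits (degrees/s): [136.94, 136.94, 180, 180, 180, 180].

## Interface

Orientations are given as a 3x3 rotation matrix whose columns are the frame's x, y, z axes.
In Python, from rig import env, viewer gives the robot as it stands.
- The arm moves only by the tool move_arm, never from a script. Its argument "motion" is a list of rows, each a list of 2 entries, a list of its own where there are three numbers: the shift along the tool's x, y, z normalised to -1 to 1, where 1 is 50 mm, then the turn, a rotation vector about the tool's x, y, z normalised to -1 to 1, where 1 is 8 degrees. A call has 1 to 20 rows; each row shifts and turns the commanded pose from where the row before left it, along the tool's axes as they then stand; what a row does not reach is not made up. A row lasts 1/10 s, in which the tool goes at most 50 mm and 8.59 degrees, less where a joint would pass 70% of its speed; a pose out of reach is approached as far as the arm can. A call with a number of a shift or a turn outside -1 to 1 is refused whole. A call with a gripper value outside its range is refused whole. "claw" is the closure, from 0 (fully open) to 1 (shut), set as the call begins (left out, the last holds). The fingers move at their own pace and stop on an object; "force" is the grip in N (left out, the last holds). Time passes only in rows, so rows that do not move let the fingers close. It gives the time, the measured TCP pose, the force, the opening and the grip force at its end, in the units of the state.
- env.observe(): the state, without advancing time (a new reading comes with each control period).
- viewer.get_image(name): name is "scene" or "top"; returns a dict with "frame" (480x640x3 uint8, red, green, blue), "depth" (480x640 float32, m along the optical axis (not along the pixel's ray), 0 where there is no reading), "fx", "fy", "cx", "cy" (pixels), "eye" and "attitude" of the camera in the world. Camera axes: x right, y up, looking along -z (the intrinsics and any distortion apply to the point x, -y, -z); pixel columns grow to the right and rows downward; lengths in m; the calibration is good to about 2 mm. A picture is of the moment at which its call begins.
- env.close_job(): hands the job in; it is judged then, once.
The state is a dict: "time_s": time; "q": joint angles; "qvel": joint speeds; "joint_efforts": joint torques, N m; "position": TCP position; "tool_rot": TCP orientation; "ft_force": force on the tool from outside, world axes, zero at the start; "wrist_torque": the same for the moment, N m; "grip_width": finger opening in m; "gripper_force": force on a finger pad.
Only numpy, scipy, OpenCV 4.12 (cv2) and the standard library are available. Lean on these libraries where they do the work, as an engineer would, in place of code of your own. Each camera call takes 0.05 s, during which the arm holds its last target. There are 200 camera calls.

## Working session

There is one attempt and no reset: what is moved stays moved. The work goes in short steps, Python scripts to look and compute and a tool call to move; the robot and the scene stay as the last step left them, time stands still between calls to the robot, and variables do not carry over. Pictures are saved under pics/ and viewed, at most 10 in all, crops included, and the job is handed in when it is done.

Besides the shell and the picture viewer there is one more tool, called after "Request:" as name(argument=value, ...), one argument or row to a line, values as JSON. move_arm: Moves the arm, as the interface text tells. Scaled input: -1 to 1 covers 50 mm each way for a shift and 8 degrees each way for a turn. Its arguments: {"type":"object","properties":{"motion":{"type":"array","items":{"type":"array"}},"claw":{"type":"number"},"force":{"type":"number"}},"required":["motion"]}

```bash
ls && mkdir -p pics
cat > h.py <<'E'
import numpy as np, cv2
from rig import env, viewer
def shot(n):
    d=viewer.get_image(n); return d
def pts(d):
    h,w=d["depth"].shape; u,v=np.meshgrid(np.arange(w),np.arange(h)); z=d["depth"]
    c=np.stack([(u-d["cx"])/d["fx"]*z,-(v-d["cy"])/d["fy"]*z,-z],-1)
    return c@np.array(d["attitude"]).T+np.array(d["eye"])
E
python3 - <<'E'
from h import *
for n in("scene","top"):
    d=shot(n); cv2.imwrite(f"pics/{n}0.png",d["frame"][:,:,::-1]); np.savez(f"{n}0.npz",**d)
    print(n,{k:(np.round(v,3).tolist()) for k,v in d.items() if k not in("frame","depth")})
s=env.observe(); print({k:np.round(v,3).tolist() for k,v in s.items()}, env.tip_reach)
E
```

```text
pics
scene {'fx': 568.896, 'fy': 568.896, 'cx': 311.453, 'cy': 227.207, 'eye': [0.083, -0.962, 0.709], 'attitude': [[0.894, 0.242, -0.378], [-0.448, 0.445, -0.775], [-0.02, 0.862, 0.506]]}
top {'fx': 619.877, 'fy': 619.877, 'cx': 327.772, 'cy': 236.015, 'eye': [0.312, -0.057, 1.387], 'attitude': [[-0.004, 0.984, -0.176], [-1.0, -0.009, -0.027], [-0.028, 0.175, 0.984]]}
{'time_s': 0.1, 'q': [56.476, 21.836, 74.381, 0.001, 83.858, -12.336], 'qvel': [-0.01, -0.053, -0.149, 0.004, 0.011, -0.074], 'joint_efforts': [0.004, -44.922, -23.166, -0.0, 0.004, -0.0], 'position': [0.199, 0.513, 0.248], 'tool_rot': [[-0.932, 0.361, -0.001], [0.361, 0.932, -0.001], [0.0, -0.001, -1.0]], 'ft_force': [-0.725, 0.095, -0.021], 'wrist_torque': [0.034, 0.024, 0.053], 'gripper_force': 0.0, 'grip_width': 0.085} 0.017
```

View pics/scene0.png

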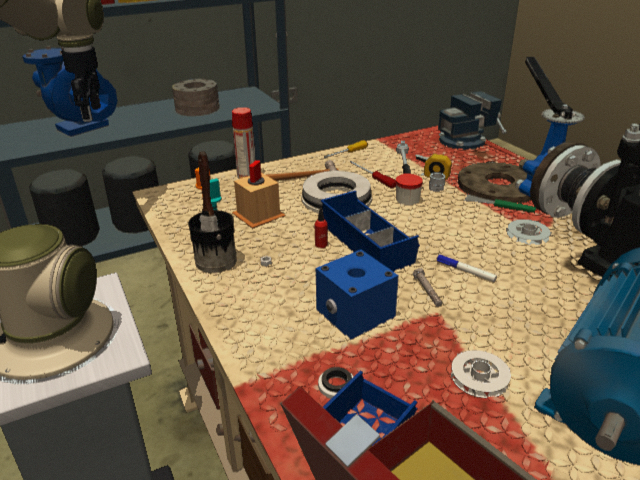

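View pics/top0.png

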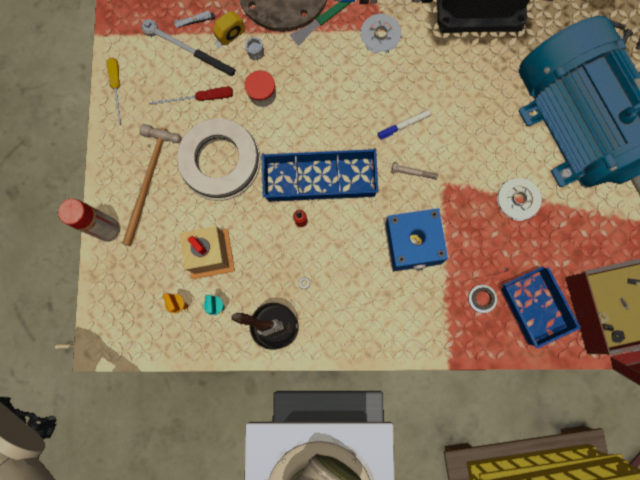

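The scene view shows the stand with the red wing near (256,175), the blue block with its well near (355,275) and the can at (213,235). In the top view the stand is at (205,250), the wing at (197,244), the well at (417,239), and the can with its leaning brush at (272,325) and (240,318).

```bash
cat >> h.py <<'E'
def ray(d,u,v,z):
    r=np.array([(u-d["cx"])/d["fx"],-(v-d["cy"])/d["fy"],-1])@np.array(d["attitude"]).T
    e=np.array(d["eye"]); return e+r*(z-e[2])/r[2]
def hsv(d): return cv2.cvtColor(d["frame"],cv2.COLOR_RGB2HSV)
def redmask(d):
    h=hsv(d); return ((h[...,0]<6)|(h[...,0]>174))&(h[...,1]>150)&(h[...,2]>90)
E
python3 - <<'E'
from h import *
for n in("top","scene"):
    d=dict(np.load(n+"0.npz")); P=pts(d); H=hsv(d)
    m=redmask(d); 
    box=np.zeros_like(m); 
    if n=="top": box[228:262,180:218]=1
    else: box[155:190,240:270]=1
    s=m&box; print(n,"red",s.sum(),np.percentile(P[s],[2,50,98],axis=0).round(4).tolist())
    t=s&(P[...,2]>0.138)&(P[...,2]<0.155); q=P[t][:,:2].astype(np.float32)
    print(t.sum(),q.mean(0),cv2.minAreaRect(q))
    # block
    b=(H[...,0]>100)&(H[...,0]<125)&(H[...,1]>120)&(abs(P[...,2]-0.1)<0.006)
    bb=np.zeros_like(b)
    if n=="top": bb[200:280,375:455]=1
    else: bb[240:310,305:405]=1
    b&=bb; q=P[b][:,:2].astype(np.float32); print("block",b.sum(),cv2.minAreaRect(q),np.median(P[b][:,2]))
    # well: holes in block mask
    c,_=cv2.findContours(b.astype(np.uint8)*255,cv2.RETR_CCOMP,cv2.CHAIN_APPROX_NONE)
    for k in c:
        if 60<cv2.contourArea(k)<1500:
            (u,v),ax,an=cv2.fitEllipse(k); print("well?",u,v,ax,ray(d,u,v,0.1).round(4))
    w=(abs(P[...,2]-0.095)<0.005)
    if n=="top":
        ww=np.zeros_like(w); ww[220:280,175:240]=1; q=P[w&ww][:,:2].astype(np.float32); print("stand",cv2.minAreaRect(q))
        brush=(P[...,2]>0.12)&(P[...,0]<0.4); bx=np.zeros_like(brush); bx[290:360,220:310]=1; q=P[brush&bx]; print("brush",q.min(0),q.max(0))
E
```

```text
top red 120 [[0.5053, 0.235, 0.1201], [0.5197, 0.2466, 0.145], [0.5336, 0.2596, 0.1499]]
109 [0.519172   0.24715114] ((0.5190848112106323, 0.24768435955047607), (0.03478160873055458, 0.01299478579312563), 40.01166915893555)
block 2278 ((0.5377686619758606, -0.21014928817749023), (0.11059869080781937, 0.1109340488910675), 8.37410831451416) 0.09926987314007596
well? 416.7148132324219 237.53607177734375 (15.785811424255371, 16.57139778137207) [ 0.5367 -0.2095  0.1   ]
stand ((0.520145058631897, 0.2493617981672287), (0.08130596578121185, 0.08167800307273865), 10.620180130004883)
brush [ 0.31217785 -0.0574269   0.12021086] [0.37442711 0.1537384  1.38671906]
scene red 113 [[0.503, 0.2292, -0.5344], [0.5094, 0.2366, 0.1326], [1.0709, 1.7258, 0.1463]]
46 [0.5170191  0.24196461] ((0.5202294588088989, 0.24583792686462402), (0.04164992272853851, 0.013981182128190994), 33.44914627075195)
block 1930 ((0.5379348397254944, -0.21380186080932617), (0.11328312009572983, 0.11479134857654572), 7.913834571838379) 0.09897792005495104
well? 355.99835205078125 273.1089782714844 (9.80018424987793, 17.68284034729004) [ 0.5348 -0.2186  0.1   ]
```

Request:
move_arm(
  motion=[
    [[-0.66,-0.22,0],[0,0,0]],
    [[-0.66,-0.22,0],[0,0,0]],
    [[-0.66,-0.22,0],[0,0,0]],
    [[-0.66,-0.22,0],[0,0,0]],
    [[-0.66,-0.22,0],[0,0,0]],
    [[-0.66,-0.22,0],[0,0,0]],
    [[-0.66,-0.22,0],[0,0,0]],
    [[-0.66,-0.22,0],[0,0,0]],
    [[-0.66,-0.22,0],[0,0,0]],
    [[-0.66,-0.22,0],[0,0,0]],
    [[-0.66,-0.22,0],[0,0,0]],
    [[-0.66,-0.22,0],[0,0,0]],
    [[0,0,0],[0,0,-0.95]],
    [[0,0,0],[0,0,-0.95]],
    [[0,0,0],[0,0,-0.95]],
    [[0,0,0],[0,0,-0.95]],
    [[0,0,0],[0,0,-0.95]],
    [[0,0,0],[0,0,-0.95]],
    [[0,0,0],[0,0,-0.95]],
    [[0,0,0],[0,0,-0.95]],
  ],
  claw=0,
  force=30,
)

```text
time_s: 2.1
position: [0.5201, 0.2466, 0.2479]
tool_rot: [[-0.767, -0.642, -0.001], [-0.642, 0.767, -0.0], [0.001, 0.0, -1.0]]
ft_force: [0.2, -0.1, 0.3]
grip_width: 0.085
gripper_force: 0.0
```

Run:
```python
from h import *
d=dict(np.load("top0.npz")); P=pts(d)
m=redmask(d); box=np.zeros_like(m); box[228:262,180:218]=1; t=m&box&(P[...,2]>0.14)&(P[...,2]<0.152)
q=P[t][:,:2]; c=q-q.mean(0); w,V=np.linalg.eigh(c.T@c); print(t.sum(),q.mean(0),np.degrees(np.arctan2(V[1,1],V[0,1])),np.sqrt(w/len(q)*12))
v,u=np.nonzero(t); r=cv2.minAreaRect(np.stack([u,v],1).astype(np.float32)); print(r,ray(d,*r[0],0.146))
print({k:np.round(v,2).tolist() for k,v in env.observe().items() if k in("q","position")})
d=shot("scene"); cv2.imwrite("pics/s1.png",cv2.resize(d["frame"][0:300,120:420,::-1],(600,600)))
```

```text
103 [0.51906512 0.2471361 ] -141.52267168337477 [0.01249197 0.03548244]
((194.942626953125, 244.13111877441406), (17.28498077392578, 6.401844024658203), 50.19443130493164) [0.5191815  0.24743025 0.146     ]
{'q': [13.58, 24.45, 70.13, -0.0, 85.48, -116.34], 'position': [0.52, 0.25, 0.25]}
```

View pics/s1.png

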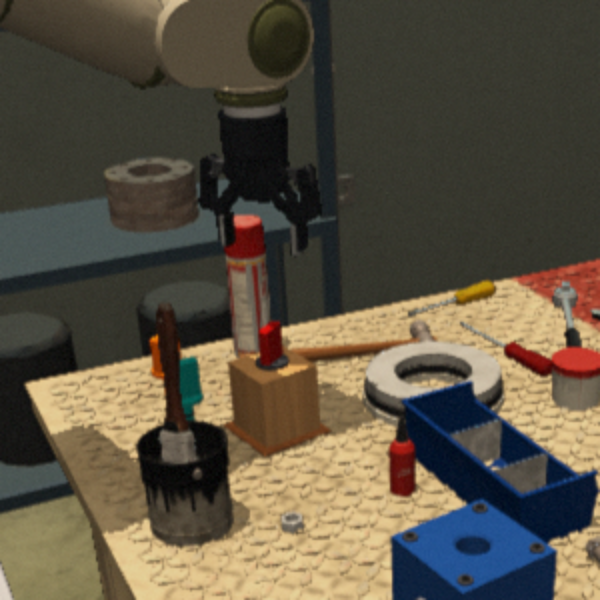

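The picture shows the gripper right above the red wing (270,345), with the forearm well above the brush (165,310). Next I descend and grip.

Request:
move_arm(
  motion=[
    [[0,0,0.6],[0,0,0]],
    [[0,0,0.6],[0,0,0]],
    [[0,0,0.5],[0,0,0]],
    [[0,0,0.4],[0,0,0]],
    [[0,0,0.34],[0,0,0]],
    [[0,0,0],[0,0,0]],
  ],
)

```text
time_s: 2.75
position: [0.5192, 0.2463, 0.124]
tool_rot: [[-0.772, -0.636, -0.005], [-0.636, 0.772, -0.001], [0.005, 0.002, -1.0]]
ft_force: [-0.4, -0.6, 0.6]
grip_width: 0.0853
gripper_force: 0.0
```

Request:
move_arm(
  motion=[
    [[0,0,0],[0,0,0]],
    [[0,0,0],[0,0,0]],
    [[0,0,0],[0,0,0]],
    [[0,0,0],[0,0,0]],
    [[0,0,0],[0,0,0]],
    [[0,0,0],[0,0,0]],
    [[0,0,0],[0,0,0]],
    [[0,0,0],[0,0,0]],
  ],
  claw=1,
  force=30,
)

```text
time_s: 3.55
position: [0.5204, 0.2467, 0.1268]
tool_rot: [[-0.77, -0.638, 0.001], [-0.638, 0.77, 0.0], [-0.001, -0.0, -1.0]]
ft_force: [-0.4, -0.0, 6.1]
grip_width: 0.0137
gripper_force: 31.7
```

Request:
move_arm(
  motion=[
    [[0,0,-0.1],[0,0,0]],
    [[0,0,-0.2],[0,0,0]],
    [[0,0,-0.3],[0,0,0]],
    [[0,0,-0.4],[0,0,0]],
    [[0,0,-0.5],[0,0,0]],
    [[0,0,-0.5],[0,0,0]],
    [[0,0,-0.5],[0,0,0]],
    [[0,0,-0.3],[0,0,0]],
    [[0,0,-0.2],[0,0,0]],
    [[0,0,0],[0,0,0]],
    [[0,0,0],[0,0,0]],
  ],
)

```text
time_s: 4.65
position: [0.52, 0.2465, 0.2756]
tool_rot: [[-0.77, -0.638, -0.001], [-0.638, 0.77, -0.0], [0.001, 0.001, -1.0]]
ft_force: [-1.0, 0.5, -2.1]
grip_width: 0.0135
gripper_force: 30.8
```

Run:
```python
from h import *
s=env.observe(); print({k:np.round(s[k],4).tolist() for k in("q","position","ft_force","grip_width","tool_rot","time_s")})
p=np.array(s["position"]); R=np.array(s["tool_rot"]); print("to well in tool axes /50mm",R.T@(np.array([.537,-.211,p[2]])-p)/.05)
```

```text
{'q': [13.5839, 23.4798, 67.1145, -0.0004, 89.4823, -116.029], 'position': [0.52, 0.2465, 0.2756], 'ft_force': [-1.0081, 0.4926, -2.0827], 'grip_width': 0.0135, 'tool_rot': [[-0.7704, -0.6376, -0.0013], [-0.6376, 0.7704, -0.0003], [0.0012, 0.0006, -1.0]], 'time_s': 4.65}
to well in tool axes /50mm [ 5.57296842e+00 -7.26580834e+00  2.49995955e-03]
```

Request:
move_arm(
  motion=[
    [[0,0,0],[0,0,1]],
    [[0,0,0],[0,0,1]],
    [[0.1,-0.25,0],[0,0,0]],
    [[0.2,-0.5,0],[0,0,0]],
    [[0.2,-0.5,0],[0,0,0]],
    [[0.2,-0.5,0],[0,0,0]],
    [[0.2,-0.5,0],[0,0,0]],
    [[0.2,-0.5,0],[0,0,0]],
    [[0.2,-0.5,0],[0,0,0]],
    [[0.2,-0.5,0],[0,0,0]],
    [[0.2,-0.5,0],[0,0,0]],
    [[0.2,-0.5,0],[0,0,0]],
    [[0.2,-0.5,0],[0,0,0]],
    [[0.2,-0.5,0],[0,0,0]],
    [[0.2,-0.5,0],[0,0,0]],
    [[0.2,-0.5,0],[0,0,0]],
    [[0.2,-0.5,0],[0,0,0]],
    [[0.2,-0.5,0],[0,0,0]],
    [[0.2,-0.5,0],[0,0,0]],
    [[0.1,-0.25,0],[0,0,0]],
  ],
)

```text
time_s: 6.65
position: [0.534, -0.2133, 0.2754]
tool_rot: [[-0.916, -0.402, -0.001], [-0.402, 0.916, 0.0], [0.001, 0.001, -1.0]]
ft_force: [0.3, 0.4, -2.1]
grip_width: 0.0137
gripper_force: 30.7
```

Request:
move_arm(
  motion=[
    [[0,0,0],[0,0,0]],
    [[0,0,0],[0,0,0]],
    [[0,0,0],[0,0,0]],
  ],
)

```text
time_s: 6.95
position: [0.5347, -0.2098, 0.2764]
tool_rot: [[-0.916, -0.402, -0.0], [-0.402, 0.916, 0.0], [-0.0, 0.0, -1.0]]
ft_force: [0.3, 0.3, -2.5]
grip_width: 0.014
gripper_force: 30.7
```

Run:
```python
from h import *
s=env.observe(); print({k:np.round(s[k],4).tolist() for k in("q","position","ft_force","grip_width","tool_rot","time_s")})
for n in("scene","top"):
    d=shot(n); np.savez(n+"2.npz",**d)
    if n=="scene": cv2.imwrite("pics/s2.png",cv2.resize(d["frame"][130:350,250:450,::-1],(545,600),interpolation=cv2.INTER_CUBIC))
```

```text
{'q': [-33.2317, 23.3093, 67.2605, 0.0149, 89.4456, -146.9534], 'position': [0.5347, -0.2098, 0.2764], 'ft_force': [0.2967, 0.2625, -2.5433], 'grip_width': 0.014, 'tool_rot': [[-0.9155, -0.4023, -0.0001], [-0.4023, 0.9155, 0.0004], [-0.0001, 0.0004, -1.0]], 'time_s': 6.95}
```

View pics/s2.png

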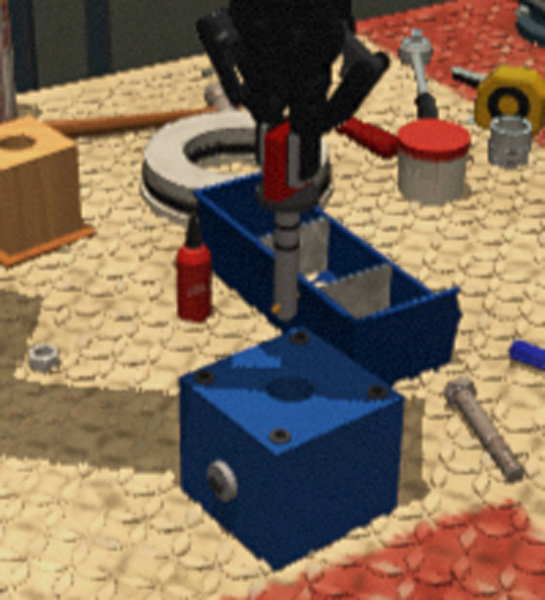

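Run:
```python
from h import *
d=dict(np.load("scene2.npz")); P=pts(d); p=np.array(env.observe()["position"])
L=np.array(d["attitude"])[:,0]; 
near=np.hypot(P[...,0]-p[0],P[...,1]-p[1])<0.03
H=hsv(d)
for z in np.arange(0.165,0.24,0.01):
    m=near&(abs(P[...,2]-z)<0.006); v,u=np.nonzero(m)
    if len(u)<5: continue
    # edges per row
    c=[];w=[]
    for r in np.unique(v): k=u[v==r]; c.append((k.min()+k.max())/2); w.append(k.max()-k.min()+1)
    u0=np.median(c); v0=np.median(v)
    # lateral coordinate: intersect ray with vertical plane through TCP facing camera
    r_=np.array([(u0-d["cx"])/d["fx"],-(v0-d["cy"])/d["fy"],-1])@np.array(d["attitude"]).T
    nrm=np.array([.448,.894,0]); e=np.array(d["eye"]); t=(nrm@(p-e))/(nrm@r_); X=e+r_*t
    print(round(z,3),u0.round(1),np.median(w),"L",round(X@np.array([.894,-.448,0]),4), "z",X[2].round(3))
print("tcpL",p@np.array([.894,-.448,0]))
b=(H[...,0]>100)&(H[...,0]<125)&(H[...,1]>100)&(abs(P[...,2]-0.1)<0.006); bb=np.zeros_like(b); bb[240:310,305:405]=1; b&=bb
print("block",cv2.minAreaRect(P[b][:,:2].astype(np.float32)))
```

```text
0.165 354.2 8.5 L 0.5723 z 0.161
0.175 354.0 8.0 L 0.5716 z 0.172
0.185 354.5 8.0 L 0.5723 z 0.181
0.195 355.0 9.0 L 0.573 z 0.193
0.205 355.0 9.0 L 0.5728 z 0.203
0.215 355.0 9.0 L 0.5727 z 0.211
0.225 355.0 9.0 L 0.5725 z 0.221
0.235 355.0 9.0 L 0.5723 z 0.229
tcpL 0.5721380049464424
block ((0.5374192595481873, -0.21383775770664215), (0.11270792037248611, 0.11337929964065552), 7.60319185256958)
```

The picture shows the plug upright in the gripper with one brass lug at (275,308), the well at (291,389) a few millimetres to the right. I correct and go down to the mouth.

Request:
move_arm(
  motion=[
    [[-0.04,-0.05,0.1],[0,0,0]],
    [[0,0,0.3],[0,0,0]],
    [[0,0,0.3],[0,0,0]],
    [[0,0,0.2],[0,0,0]],
    [[0,0,0.1],[0,0,0]],
    [[0,0,0],[0,0,0]],
    [[0,0,0],[0,0,0]],
  ],
)

```text
time_s: 7.75
position: [0.5378, -0.2125, 0.2269]
tool_rot: [[-0.916, -0.401, 0.001], [-0.401, 0.916, -0.001], [-0.001, -0.001, -1.0]]
ft_force: [-0.5, 0.6, -1.6]
grip_width: 0.0137
gripper_force: 30.7
```

Request:
move_arm(
  motion=[
    [[0,0,0.06],[0,0,0]],
    [[0,0,0.06],[0,0,0]],
    [[0,0,0.06],[0,0,0]],
    [[0,0,0.06],[0,0,0]],
    [[0,0,0],[0,0,0]],
  ],
)

```text
time_s: 8.25
position: [0.5374, -0.2123, 0.2138]
tool_rot: [[-0.916, -0.4, -0.001], [-0.4, 0.916, 0.001], [0.001, 0.001, -1.0]]
ft_force: [-0.3, 0.2, -2.8]
grip_width: 0.0138
gripper_force: 30.7
```

Request:
move_arm(
  motion=[
    [[0,0,0.04],[0,0,0]],
    [[0,0,0.04],[0,0,0]],
    [[0,0,0.04],[0,0,0]],
    [[0,0,0],[0,0,0]],
  ],
)

```text
time_s: 8.65
position: [0.5375, -0.2123, 0.208]
tool_rot: [[-0.916, -0.401, -0.0], [-0.401, 0.916, 0.0], [0.0, 0.0, -1.0]]
ft_force: [0.8, 0.1, -1.8]
grip_width: 0.0132
gripper_force: 30.7
```

Request:
move_arm(
  motion=[
    [[0,0,0.04],[0,0,0]],
    [[0,0,0.04],[0,0,0]],
    [[0,0,0.04],[0,0,0]],
    [[0,0,0],[0,0,0]],
  ],
)

```text
time_s: 9.05
position: [0.5375, -0.2123, 0.202]
tool_rot: [[-0.916, -0.401, -0.001], [-0.401, 0.916, 0.0], [0.0, 0.001, -1.0]]
ft_force: [0.0, 0.2, -3.4]
grip_width: 0.0143
gripper_force: 30.7
```

Request:
move_arm(
  motion=[
    [[0,0,0.1],[0,0,0]],
    [[0,0,0.1],[0,0,0]],
    [[0,0,0.1],[0,0,0]],
    [[0,0,0.1],[0,0,0]],
    [[0,0,0],[0,0,0]],
  ],
)

```text
time_s: 9.55
position: [0.5373, -0.2122, 0.1814]
tool_rot: [[-0.916, -0.401, -0.001], [-0.401, 0.916, 0.001], [0.001, 0.001, -1.0]]
ft_force: [-0.4, -0.8, -1.9]
grip_width: 0.0137
gripper_force: 30.7
```

Request:
move_arm(
  motion=[
    [[0,0,0.1],[0,0,0]],
    [[0,0,0.1],[0,0,0]],
    [[0,0,0.1],[0,0,0]],
    [[0,0,0.1],[0,0,0]],
    [[0,0,0],[0,0,0]],
  ],
)

```text
time_s: 10.05
position: [0.5373, -0.2122, 0.1615]
tool_rot: [[-0.916, -0.401, -0.001], [-0.401, 0.916, 0.001], [0.001, 0.001, -1.0]]
ft_force: [-0.5, -0.3, -2.0]
grip_width: 0.0136
gripper_force: 30.7
```

Request:
move_arm(
  motion=[
    [[0,0,0.04],[0,0,0]],
    [[0,0,0.04],[0,0,0]],
    [[0,0,0.04],[0,0,0]],
    [[0,0,0],[0,0,0]],
  ],
)

```text
time_s: 10.45
position: [0.5375, -0.2123, 0.1561]
tool_rot: [[-0.916, -0.401, -0.0], [-0.401, 0.916, 0.0], [0.0, 0.0, -1.0]]
ft_force: [-0.3, 0.2, -2.0]
grip_width: 0.0136
gripper_force: 30.7
```

Tip should be about to enter the ring, so I use 1 mm steps.

Request:
move_arm(
  motion=[
    [[0,0,0.02],[0,0,0]],
    [[0,0,0.02],[0,0,0]],
    [[0,0,0.02],[0,0,0]],
    [[0,0,0.02],[0,0,0]],
    [[0,0,0.02],[0,0,0]],
    [[0,0,0],[0,0,0]],
  ],
)

```text
time_s: 11.05
position: [0.5376, -0.2123, 0.1512]
tool_rot: [[-0.916, -0.401, -0.0], [-0.401, 0.916, 0.0], [0.0, 0.0, -1.0]]
ft_force: [0.3, -0.1, -2.3]
grip_width: 0.0135
gripper_force: 30.7
```

Request:
move_arm(
  motion=[
    [[0,0,0.02],[0,0,0]],
    [[0,0,0.02],[0,0,0]],
    [[0,0,0.02],[0,0,0]],
    [[0,0,0],[0,0,0]],
  ],
)

```text
time_s: 11.45
position: [0.5375, -0.2124, 0.1481]
tool_rot: [[-0.916, -0.401, -0.0], [-0.401, 0.916, 0.0], [0.0, 0.0, -1.0]]
ft_force: [0.1, -0.0, -2.3]
grip_width: 0.0136
gripper_force: 30.7
```

Request:
move_arm(
  motion=[
    [[0,0,0.02],[0,0,0]],
    [[0,0,0.02],[0,0,0]],
    [[0,0,0],[0,0,0]],
  ],
)

```text
time_s: 11.75
position: [0.5376, -0.2124, 0.1462]
tool_rot: [[-0.916, -0.401, -0.0], [-0.401, 0.916, 0.0], [0.0, 0.0, -1.0]]
ft_force: [0.9, 0.2, -2.0]
grip_width: 0.0138
gripper_force: 30.7
```

Request:
move_arm(
  motion=[
    [[0,0,0.02],[0,0,0]],
    [[0,0,0.02],[0,0,0]],
    [[0,0,0],[0,0,0]],
  ],
)

```text
time_s: 12.05
position: [0.5377, -0.2125, 0.1446]
tool_rot: [[-0.916, -0.401, 0.0], [-0.401, 0.916, -0.0], [-0.0, -0.0, -1.0]]
ft_force: [-0.2, 0.5, -0.2]
grip_width: 0.0139
gripper_force: 31.1
```

Request:
move_arm(
  motion=[
    [[0,0,0.01],[0,0,0]],
    [[0,0,0],[0,0,0]],
  ],
)

```text
time_s: 12.25
position: [0.5378, -0.2125, 0.1444]
tool_rot: [[-0.916, -0.401, 0.001], [-0.401, 0.916, -0.001], [-0.0, -0.001, -1.0]]
ft_force: [-1.3, 0.2, 3.9]
grip_width: 0.0139
gripper_force: 31.7
```

Request:
move_arm(
  motion=[
    [[0,0,0],[0,0,0.5]],
    [[0,0,0],[0,0,0.5]],
  ],
)

```text
time_s: 12.45
position: [0.5379, -0.2127, 0.1444]
tool_rot: [[-0.964, -0.267, 0.001], [-0.267, 0.964, -0.001], [-0.001, -0.001, -1.0]]
ft_force: [-0.1, 0.4, 4.1]
grip_width: 0.0135
gripper_force: 31.6
```

Request:
move_arm(
  motion=[
    [[0,0,0],[0,0,0.5]],
    [[0,0,0],[0,0,0.5]],
  ],
)

```text
time_s: 12.65
position: [0.5379, -0.2127, 0.1443]
tool_rot: [[-0.992, -0.13, 0.001], [-0.13, 0.992, -0.001], [-0.001, -0.001, -1.0]]
ft_force: [-0.6, -0.4, 4.5]
grip_width: 0.0135
gripper_force: 31.6
```

Request:
move_arm(
  motion=[
    [[0,0,0],[0,0,0.5]],
    [[0,0,0],[0,0,0.5]],
  ],
)

```text
time_s: 12.85
position: [0.538, -0.2127, 0.1444]
tool_rot: [[-1.0, 0.01, 0.001], [0.01, 1.0, -0.001], [-0.001, -0.001, -1.0]]
ft_force: [0.4, 0.2, 3.6]
grip_width: 0.0137
gripper_force: 31.6
```

Request:
move_arm(
  motion=[
    [[0,0,0],[0,0,0.5]],
    [[0,0,0],[0,0,0.5]],
  ],
)

```text
time_s: 13.05
position: [0.538, -0.2127, 0.1444]
tool_rot: [[-0.989, 0.149, 0.001], [0.149, 0.989, -0.001], [-0.001, -0.001, -1.0]]
ft_force: [-0.1, -0.2, 3.8]
grip_width: 0.0136
gripper_force: 31.6
```

Request:
move_arm(
  motion=[
    [[0,0,0],[0,0,0.5]],
    [[0,0,0],[0,0,0.5]],
  ],
)

```text
time_s: 13.25
position: [0.5379, -0.2127, 0.1443]
tool_rot: [[-0.959, 0.285, 0.001], [0.285, 0.959, -0.001], [-0.002, -0.001, -1.0]]
ft_force: [-0.2, -0.8, 2.2]
grip_width: 0.0135
gripper_force: 31.4
```

Request:
move_arm(
  motion=[
    [[0,0,0],[0,0,0.5]],
    [[0,0,0],[0,0,0.5]],
  ],
)

```text
time_s: 13.45
position: [0.5377, -0.2128, 0.1441]
tool_rot: [[-0.91, 0.416, 0.001], [0.416, 0.91, -0.001], [-0.001, -0.001, -1.0]]
ft_force: [-0.5, 0.5, -1.1]
grip_width: 0.0133
gripper_force: 30.8
```

Request:
move_arm(
  motion=[
    [[0,0,0],[0,0,0.4]],
    [[0,0,0.01],[0,0,0]],
    [[0,0,0],[0,0,0]],
  ],
)

```text
time_s: 13.75
position: [0.5377, -0.2123, 0.1434]
tool_rot: [[-0.887, 0.462, 0.0], [0.462, 0.887, 0.0], [-0.0, 0.0, -1.0]]
ft_force: [-0.0, 1.0, 1.1]
grip_width: 0.0138
gripper_force: 31.1
```

Request:
move_arm(
  motion=[
    [[0,0,0.01],[0,0,0]],
    [[0,0,0],[0,0,0]],
  ],
)

```text
time_s: 13.95
position: [0.5378, -0.2124, 0.1431]
tool_rot: [[-0.887, 0.463, 0.001], [0.463, 0.887, -0.0], [-0.001, 0.0, -1.0]]
ft_force: [0.2, 1.6, 3.2]
grip_width: 0.0136
gripper_force: 31.4
```

Request:
move_arm(
  motion=[
    [[0,0,0],[0,0,0.4]],
    [[0,0,0],[0,0,0]],
  ],
)

```text
time_s: 14.15
position: [0.5377, -0.2123, 0.1427]
tool_rot: [[-0.859, 0.512, 0.0], [0.512, 0.859, 0.0], [-0.0, 0.0, -1.0]]
ft_force: [1.5, 0.1, 0.5]
grip_width: 0.0136
gripper_force: 30.9
```

Request:
move_arm(
  motion=[
    [[0,0,0.02],[0,0,0]],
    [[0,0,0],[0,0,0]],
  ],
)

```text
time_s: 14.35
position: [0.5377, -0.2123, 0.1418]
tool_rot: [[-0.86, 0.511, 0.0], [0.511, 0.86, 0.0], [-0.0, 0.0, -1.0]]
ft_force: [1.9, 0.8, 0.5]
grip_width: 0.0137
gripper_force: 30.9
```

Request:
move_arm(
  motion=[
    [[0,0,0],[0,0,0.5]],
    [[0,0,0.02],[0,0,0]],
    [[0,0,0],[0,0,0]],
  ],
)

```text
time_s: 14.65
position: [0.5374, -0.2122, 0.1403]
tool_rot: [[-0.822, 0.569, -0.001], [0.569, 0.822, 0.001], [0.001, -0.0, -1.0]]
ft_force: [1.9, 1.0, -2.7]
grip_width: 0.0135
gripper_force: 30.5
```

Request:
move_arm(
  motion=[
    [[0,0,0.02],[0,0,0]],
    [[0,0,0.02],[0,0,0]],
    [[0,0,0],[0,0,0]],
  ],
)

```text
time_s: 14.95
position: [0.5375, -0.2123, 0.1385]
tool_rot: [[-0.822, 0.57, -0.0], [0.57, 0.822, 0.0], [0.001, -0.0, -1.0]]
ft_force: [1.9, 1.4, -2.8]
grip_width: 0.0136
gripper_force: 30.7
```

Request:
move_arm(
  motion=[
    [[0,0,0.02],[0,0,0]],
    [[0,0,0.02],[0,0,0]],
    [[0,0,0],[0,0,0]],
  ],
)

```text
time_s: 15.25
position: [0.5375, -0.2124, 0.1366]
tool_rot: [[-0.821, 0.57, -0.0], [0.57, 0.821, 0.0], [0.0, -0.0, -1.0]]
ft_force: [1.5, 1.1, -3.6]
grip_width: 0.0134
gripper_force: 30.7
```

Request:
move_arm(
  motion=[
    [[0,0,0.01],[0,0,0]],
    [[0,0,0],[0,0,0]],
  ],
)

```text
time_s: 15.45
position: [0.5376, -0.2124, 0.1363]
tool_rot: [[-0.821, 0.571, -0.0], [0.571, 0.821, 0.0], [0.0, -0.0, -1.0]]
ft_force: [1.7, 1.3, -2.7]
grip_width: 0.0136
gripper_force: 30.7
```

Request:
move_arm(
  motion=[
    [[0,0,0.01],[0,0,0]],
    [[0,0,0],[0,0,0]],
  ],
)

```text
time_s: 15.65
position: [0.5377, -0.2124, 0.1361]
tool_rot: [[-0.821, 0.571, 0.0], [0.571, 0.821, -0.0], [-0.0, 0.0, -1.0]]
ft_force: [0.1, 1.6, 1.3]
grip_width: 0.0137
gripper_force: 31.1
```

Request:
move_arm(
  motion=[
    [[0,0,0.007],[0,0,0.5]],
    [[0,0,0],[0,0,0]],
  ],
)

```text
time_s: 15.85
position: [0.5376, -0.2127, 0.1359]
tool_rot: [[-0.779, 0.627, 0.0], [0.627, 0.779, -0.001], [-0.001, -0.0, -1.0]]
ft_force: [0.1, -0.3, 2.7]
grip_width: 0.0138
gripper_force: 31.4
```

Request:
move_arm(
  motion=[
    [[0,0,0],[0,0,0.5]],
    [[0,0,0],[0,0,0.5]],
    [[0,0,0],[0,0,0]],
  ],
)

```text
time_s: 16.15
position: [0.5375, -0.2128, 0.1358]
tool_rot: [[-0.685, 0.728, -0.0], [0.728, 0.685, -0.001], [-0.001, -0.001, -1.0]]
ft_force: [-1.7, -1.6, 2.7]
grip_width: 0.0136
gripper_force: 31.4
```

Request:
move_arm(
  motion=[
    [[0,0,0.007],[0,0,0.5]],
    [[0,0,0.007],[0,0,0.5]],
    [[0,0,0],[0,0,0]],
  ],
)

```text
time_s: 16.45
position: [0.5378, -0.2128, 0.1354]
tool_rot: [[-0.578, 0.816, 0.001], [0.816, 0.578, -0.001], [-0.002, 0.0, -1.0]]
ft_force: [-0.4, -0.3, 5.0]
grip_width: 0.0136
gripper_force: 31.7
```

Request:
move_arm(
  motion=[
    [[0,0,0],[0,0,0.5]],
    [[0,0,0],[0,0,0]],
  ],
)

```text
time_s: 16.65
position: [0.538, -0.2125, 0.135]
tool_rot: [[-0.52, 0.854, 0.001], [0.854, 0.52, -0.0], [-0.001, 0.001, -1.0]]
ft_force: [1.5, 0.2, 2.5]
grip_width: 0.0137
gripper_force: 31.1
```

Request:
move_arm(
  motion=[
    [[0,0,0.005],[0,0,0.5]],
    [[0,0,0],[0,0,0]],
  ],
)

```text
time_s: 16.85
position: [0.5379, -0.2125, 0.1347]
tool_rot: [[-0.46, 0.888, 0.001], [0.888, 0.46, -0.0], [-0.001, 0.001, -1.0]]
ft_force: [1.8, -1.3, 2.7]
grip_width: 0.0134
gripper_force: 31.3
```

Run:
```python
from h import *
s=env.observe(); print({k:np.round(s[k],4).tolist() for k in("q","position","ft_force","wrist_torque","tool_rot","time_s")})
```

```text
{'q': [-33.2825, 30.4757, 79.7283, 0.0103, 69.7458, -60.6423], 'position': [0.5379, -0.2125, 0.1347], 'ft_force': [1.7675, -1.3457, 2.6798], 'wrist_torque': [0.0009, -0.3431, -0.0195], 'tool_rot': [[-0.4595, 0.8882, 0.0008], [0.8882, 0.4595, -0.0003], [-0.0007, 0.0006, -1.0]], 'time_s': 16.85}
```

Request:
move_arm(
  motion=[
    [[0,0,0.007],[0,0,0.5]],
    [[0,0,0.007],[0,0,0.5]],
    [[0,0,0],[0,0,0]],
  ],
)

```text
time_s: 17.15
position: [0.5377, -0.2125, 0.1341]
tool_rot: [[-0.332, 0.943, 0.001], [0.943, 0.332, -0.0], [-0.001, 0.0, -1.0]]
ft_force: [0.7, 0.9, 4.3]
grip_width: 0.0139
gripper_force: 31.6
```

Request:
move_arm(
  motion=[
    [[0,0,0.007],[0,0,0.5]],
    [[0,0,0.007],[0,0,0.5]],
    [[0,0,0],[0,0,0]],
  ],
)

```text
time_s: 17.45
position: [0.5378, -0.2125, 0.1333]
tool_rot: [[-0.198, 0.98, 0.001], [0.98, 0.198, -0.0], [-0.0, 0.001, -1.0]]
ft_force: [2.2, 0.2, 2.7]
grip_width: 0.0136
gripper_force: 31.5
```

Request:
move_arm(
  motion=[
    [[0,0,0.007],[0,0,0.5]],
    [[0,0,0.007],[0,0,0.5]],
    [[0,0,0],[0,0,0]],
  ],
)

```text
time_s: 17.75
position: [0.5377, -0.2125, 0.1326]
tool_rot: [[-0.059, 0.998, 0.0], [0.998, 0.059, -0.0], [-0.0, 0.0, -1.0]]
ft_force: [1.1, -1.2, 3.5]
grip_width: 0.0142
gripper_force: 31.6
```

Request:
move_arm(
  motion=[
    [[0,0,0.007],[0,0,0.5]],
    [[0,0,0.007],[0,0,0.5]],
    [[0,0,0],[0,0,0]],
  ],
)

```text
time_s: 18.05
position: [0.5378, -0.2125, 0.1319]
tool_rot: [[0.08, 0.997, 0.001], [0.997, -0.08, -0.0], [-0.0, 0.001, -1.0]]
ft_force: [1.3, 0.1, 3.3]
grip_width: 0.0136
gripper_force: 31.6
```

Request:
move_arm(
  motion=[
    [[0,0,0.005],[0,0,0.5]],
    [[0,0,0],[0,0,0]],
  ],
)

```text
time_s: 18.25
position: [0.5378, -0.2125, 0.1318]
tool_rot: [[0.15, 0.989, 0.001], [0.989, -0.15, -0.0], [-0.0, 0.001, -1.0]]
ft_force: [-0.0, 0.5, 5.2]
grip_width: 0.0136
gripper_force: 31.7
```

Request:
move_arm(
  motion=[
    [[0,0,0.005],[0,0,0.5]],
    [[0,0,0],[0,0,0]],
  ],
)

```text
time_s: 18.45
position: [0.5379, -0.2126, 0.1318]
tool_rot: [[0.218, 0.976, 0.001], [0.976, -0.218, -0.001], [-0.001, 0.001, -1.0]]
ft_force: [1.2, -1.2, 7.3]
grip_width: 0.0138
gripper_force: 32.0
```

Run:
```python
from h import *
s=env.observe(); print({k:np.round(s[k],4).tolist() for k in("q","position","ft_force","wrist_torque","tool_rot","time_s")})
d=shot("scene"); cv2.imwrite("pics/s3.png",cv2.resize(d["frame"][200:310,300:420,::-1],(655,600),interpolation=cv2.INTER_CUBIC))
```

```text
{'q': [-33.2865, 30.6577, 79.9432, -0.0053, 69.3278, -20.6868], 'position': [0.5379, -0.2126, 0.1318], 'ft_force': [1.2336, -1.174, 7.3257], 'wrist_torque': [-0.0264, 0.0867, -0.0764], 'tool_rot': [[0.2181, 0.9759, 0.001], [0.9759, -0.2181, -0.0008], [-0.0005, 0.0011, -1.0]], 'time_s': 18.45}
```

View pics/s3.png

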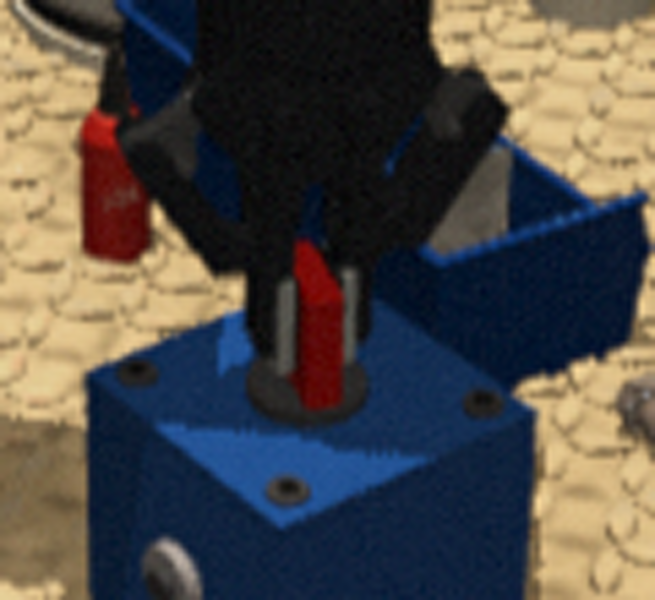

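The picture shows the dark collar lying flat on the block at (307,385), matching the stalled height and rising force. I make one last small turn, then let go and lift away.

Request:
move_arm(
  motion=[
    [[0,0,0],[0,0,0.5]],
    [[0,0,-0.01],[0,0,0]],
    [[0,0,0],[0,0,0]],
  ],
)

```text
time_s: 18.8
position: [0.5378, -0.2125, 0.1318]
tool_rot: [[0.285, 0.959, 0.0], [0.959, -0.285, -0.0], [-0.0, 0.0, -1.0]]
ft_force: [1.1, -1.5, 2.9]
grip_width: 0.0136
gripper_force: 31.6
```

Request:
move_arm(
  motion=[
    [[0,0,0],[0,0,0]],
    [[0,0,0],[0,0,0]],
    [[0,0,0],[0,0,0]],
    [[0,0,0],[0,0,0]],
    [[0,0,0],[0,0,0]],
    [[0,0,0],[0,0,0]],
    [[0,0,0],[0,0,0]],
    [[0,0,0],[0,0,0]],
  ],
  claw=0,
)

```text
time_s: 19.6
position: [0.5376, -0.2124, 0.1317]
tool_rot: [[0.289, 0.957, -0.0], [0.957, -0.289, -0.0], [-0.0, -0.0, -1.0]]
ft_force: [-0.0, 0.1, -0.1]
grip_width: 0.0856
gripper_force: 0.0
```

Request:
move_arm(
  motion=[
    [[0,0,-0.1],[0,0,0]],
    [[0,0,-0.3],[0,0,0]],
    [[0,0,-0.5],[0,0,0]],
    [[0,0,-0.5],[0,0,0]],
    [[0,0,-0.5],[0,0,0]],
    [[0,0,-0.5],[0,0,0]],
    [[0,0,-0.2],[0,0,0]],
    [[0,0,0],[0,0,0]],
    [[0,0,0],[0,0,0]],
  ],
)

```text
time_s: 20.5
position: [0.5373, -0.2122, 0.2606]
tool_rot: [[0.289, 0.957, -0.001], [0.957, -0.289, 0.001], [0.0, -0.002, -1.0]]
ft_force: [-0.0, -0.3, -1.3]
grip_width: 0.0855
gripper_force: 0.0
```

Run:
```python
from h import *
d=shot("scene"); P=pts(d); cv2.imwrite("pics/s4.png",cv2.resize(d["frame"][200:310,300:420,::-1],(655,600),interpolation=cv2.INTER_CUBIC))
m=redmask(d)&(abs(P[...,0]-.538)<.04)&(abs(P[...,1]+.212)<.04); print("wing z max",np.percentile(P[m][:,2],[90,95,99]).round(4), env.observe()["position"])
```

```text
wing z max [0.1506 0.151  0.1521] [ 0.53723437 -0.21218932  0.26028481]
```

View pics/s4.png

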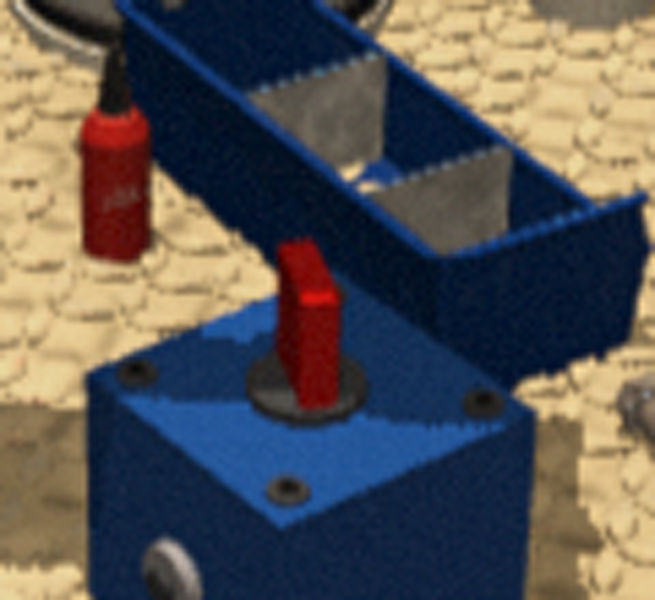

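The collar lies flat on the block at (307,385), with the wing top at 0.151 m as expected when home. The gripper is clear and the threadlock bottle hasn't moved.

```bash
python3 -c "
from rig import env
print(env.close_job())"
```

```text
the job is handed in; nothing more can be done
None
```

The plug is screwed home in the blue block with its collar flat on the top, released, and the job is handed in; the judge's verdict was not shown.

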